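Shut down the glass torch

TASK

Shut down the torch from its control console: press the white-marked end of the blue oxygen rocker fully down, then the white-marked end of the red fuel rocker fully down, and only then press the yellow bleed button all the way down and keep it held down. Finish while still holding the yellow button. Leave the green fan rocker on, and do not move the jar, the marker or the glasses.

Things in the scene. Friction and masses are not known exactly. Their poses are not given: they have to be found in the camera images.
- console: off-white flat control console, fixed to the bench, 190 x 400 x 30 mm (x, y, z); origin at the centre of its underside. Four black stations stand on its top in a row along its y, about 90 mm apart, in any order from one run to the next: blue, red and green rockers and a round yellow button.
- oxygen (a joint): blue rocker paddle of the oxygen valve: 34 x 80 mm, hinged across its middle. 0 = on (white-marked end up), 0.4 rad = off (white end fully down, that half then level, 70 mm above the table). Starts at 0 to 0.06. No spring: friction keeps it where it is left; about 3 N at the press point moves it.
- oxygen_off (a point): press point on the white-marked OFF end of the blue rocker: on the top face of the paddle, mid width, 30 mm from the hinge line and 10 mm in from the paddle's end. It moves with the paddle: about 82 mm above the table when on, 70 mm when off.
- oxygen_base: black housing, 94 x 50 x 30 mm (x, y, z), that carries the blue rocker; origin at the centre of its underside, on the console's top. Its -x side is the rocker's white-marked OFF end, towards the robot. The hinge line runs along its y, 40 mm above its origin.
- fuel (a joint): red rocker paddle of the fuel gas valve: 34 x 80 mm, hinged across its middle. 0 = on (white-marked end up), 0.4 rad = off (white end fully down, that half then level, 70 mm above the table). Starts at 0 to 0.06. No spring: friction keeps it where it is left; about 3 N at the press point moves it.
- fuel_off (a point): press point on the white-marked OFF end of the red rocker: on the top face of the paddle, mid width, 30 mm from the hinge line and 10 mm in from the paddle's end. It moves with the paddle: about 82 mm above the table when on, 70 mm when off.
- fuel_base: black housing, 94 x 50 x 30 mm (x, y, z), that carries the red rocker; origin at the centre of its underside, on the console's top. Its -x side is the rocker's white-marked OFF end, towards the robot. The hinge line runs along its y, 40 mm above its origin.
- fan (a joint): green rocker paddle of the extractor fan: 34 x 80 mm, hinged across its middle. 0 = on (white-marked end up), 0.4 rad = off (white end fully down, that half then level, 70 mm above the table). Starts at 0 to 0.06. No spring: friction keeps it where it is left; about 3 N at the press point moves it.
- fan_base: black housing, 94 x 50 x 30 mm (x, y, z), that carries the green rocker; origin at the centre of its underside, on the console's top. Its -x side is the rocker's white-marked OFF end, towards the robot. The hinge line runs along its y, 40 mm above its origin.
- bleed (a joint): yellow round push button, 38 mm across, straight up and down: 0 = up, 0.008 m = fully down. A spring pushes it back up: 6 N hold it fully down.
- bleed_top (a point): centre of the yellow button's top face; 74 mm above the table when up, 66 mm when fully down.
- bleed_base: black housing, 60 x 50 x 30 mm (x, y, z), with a steel collar, that carries the yellow button at its centre; origin at the centre of its underside, on the console's top.
- torch: unlit bench torch, fixed: copper base plate 120 x 90 mm, brass and steel barrel leaning away from the robot, about 175 mm tall; stands at the robot's right (-y) of the console. Origin at the centre of the plate's underside.
- marker: loose yellow marker with black cap, 120 x 16 x 14 mm, lying along its y on the console's top in front of the stations; origin under its middle.
- jar: loose amber glass jar with black lid, 52 mm across, 75 mm tall, standing on the table behind the console; origin at the centre of its underside.
- glasses: loose black work glasses, 140 mm wide (y), 128 mm deep (x, temples to +x), 40 mm tall, on the table at the robot's left (+y) of the console; origin under the bridge.
Mind the look-alikes: they are no part of the job. What is shaped like the jar but purple is not meant.

How it is judged:
On the way, in this order (a step that is already met when the one before it is completed fails the run):
1. the blue oxygen rocker is fully off (value of joint oxygen above 0.34 rad), for 0.2 s.
2. the red fuel rocker is fully off too (value of joint each of fuel, oxygen above 0.34 rad), for 0.2 s.
3. the fingers hold the yellow bleed button down (value of joint bleed above 0.006 m and contact force between the fingers and bleed_base above 2 N), for 0.3 s.
At the end, for the whole second after the job is handed in: Blue and red rockers off (past 0.34 of 0.4 rad), green fan rocker still on (below 0.12 rad), the yellow button held at least 6 of its 8 mm down by the fingers (more than 2 N); jar upright; jar, marker and glasses within 20 mm of where they were (all of step 2 and all of step 3 and value of joint fan below 0.12 rad and angle between jar's own z axis and vertical below 0.2 rad and distance of each of jar, marker, glasses from where it was at the start of the episode below 0.02 m); the arm keeps its last pose, push and grip.
It fails at once if the red fuel rocker is pressed before the blue oxygen rocker is off (value of joint fuel above 0.15 rad and value of joint oxygen below 0.3 rad).
It fails at once if the yellow bleed button is pressed before both valves are off (value of joint bleed above 0.004 m and value of joint any of oxygen, fuel below 0.3 rad).
It fails at once if the green fan rocker is switched (value of joint fan above 0.15 rad).
It fails at once if the jar, the marker or the glasses are moved or lifted (distance of any of jar, marker, glasses from where it was at the start of the episode above 0.02 m).
It also fails if it takes over 48 s, if anything falls off the work surface, if the arm or the gripper's body presses on something with over 40 N, if the wrist force passes 120 N, or if a joint passes its speed limit or range.

ROBOT

A 6-joint arm with a two-finger parallel gripper is mounted at the origin on the work surface. World frame = base frame: x ahead of the robot, y to its left, z up, the work surface at z = 0. Lengths are in m, angles in rad, forces in N, time in s.
With the tool pointing down it reaches from about 0.375 to 0.9 m from the base axis. Payload 3.1 kg.
Tool frame: the origin (TCP) lies midway between the tips of the shut fingers; the grasp point (between the pads) lies 19 mm behind it; z points along the fingers, y is the line along which they close (so a half turn about z gives the same grasp; the last joint's range is limited). The gripper opens to 87 mm and grips with 3 to 60 N. Pads are 19 mm wide; open, the fingers measure 117 mm over their backs; the gripper's body (75 mm by 190 mm) begins 51 mm behind the grasp point.
Start: joints at [-1.363, 0.527, 1.433, -0, 1.181, -0.178], TCP at [0.236, -0.579, 0.223] pointing down, gripper open.
Joint ranges: [-3.08, 3.08], [-0.75, 2.2], [0.22, 2.44], [-1.43, 4.57], [0, 2.65], [-2.85, 2.85]. Speed limits (rad/s): [2.79, 2.79, 3.14, 3.14, 3.14, 3.14].

INTERFACE

Orientations are given as a unit quaternion [x, y, z, w].
In Python, from rig import robot gives the robot as it stands.
- The arm moves only by the shell command python3 -m jog 'ROWS' [FORCE]. ROWS is a JSON object of lists of equal length, an entry for each row: "dp": the shift along the tool's x, y, z in mm, a list of three; "delta_rot": the turn, a rotation vector about the tool's x, y, z in rad, a list of three; "gripper": the opening, from -1 (shut) to 1 (fully open). A call has 1 to 12 rows; each row is the pose to reach, as a shift and turn from the pose commanded when the call began, along the tool's axes at that moment; what a row does not reach only later rows make up. A row lasts 1/10 s, in which the tool goes at most 50 mm and 8.59 degrees, less where a joint would pass 70% of its speed; a pose out of reach is approached as far as the arm can. A call with a gripper value outside its range is refused whole. The fingers move at their own pace and stop on an object; FORCE is the grip in N (left out, the last holds). Time passes only in rows, so rows that repeat a pose let the fingers close. It gives the time, the measured TCP pose, the force, the opening and the grip force at its end, in the units of the state.
- robot.get_obs(): the state, without advancing time (a new reading comes with each control period).
- robot.camera(name): name is "scene" or "top"; returns the picture (420x560x3 uint8, red, green, blue); there is no depth.
- robot.camera_model(name): a dict with "fx", "fy", "cx", "cy" (pixels), "xyz" and "orientation" of the camera in the world. Camera axes: x right, y down, z forward; pixel columns grow to the right and rows downward; lengths in m; the calibration is good to about 2 mm. A picture is of the moment at which its call begins. camera_model takes no time and is no camera call.
- robot.hand_in(): hands the job in; it is judged then, once.
Trained networks look in the newest picture that a camera, given by its name, has taken for a name from the list of things; names that differ only in an ending like _2 or _b are one class to them, and where a whole thing is asked for, a point or a joint stands for the part that bears it (a point fixed in the world has none). Each returns a list of dicts, best first, with "score" (0 to 1); they miss things now and then, are a little off and sometimes report something else, mostly with a low value. They report only what shows in the picture. A call takes as long as a camera call. They do not tell look-alikes from the thing itself.
- robot.search_frame(name, camera): "rect" ([left, top, right, bottom] in pixels, round what is visible of it).
The state is a dict: "time": time; "q": joint angles; "joint_velocities": joint speeds; "joint_torque": joint torques, N m; "position": TCP position; "tool_rot": TCP orientation; "ft_force": force on the tool from outside, world axes, zero at the start; "moment": the same for the moment, N m; "grip_width": finger opening in m; "grip_force": force on a finger pad.
Only numpy, scipy, OpenCV 4.12 (cv2) and the standard library are available. Lean on these libraries where they do the work, as an engineer would, in place of code of your own. Each camera call takes 0.05 s, during which the arm holds its last target. There are 200 camera calls.

## Working session

There is one attempt and no reset: what is moved stays moved. The work goes in short steps, Python scripts to look and compute and a shell command to move; the robot and the scene stay as the last step left them, time stands still between calls to the robot, and variables do not carry over. Pictures are saved under pics/ and viewed, at most 10 in all, crops included, and the job is handed in when it is done.

```bash
mkdir -p pics; cat > h.py <<'E'
import numpy as np, cv2
from scipy.spatial.transform import Rotation as R
from rig import robot
def pix2w(cam,u,v,z):
    m=robot.camera_model(cam); d=R.from_quat(m["orientation"]).apply([(u-m["cx"])/m["fx"],(v-m["cy"])/m["fy"],1])
    p=np.array(m["xyz"]); return p+d*(z-p[2])/d[2]
def w2pix(cam,p):
    m=robot.camera_model(cam); c=R.from_quat(m["orientation"]).inv().apply(np.array(p)-m["xyz"])
    return np.array([m["fx"]*c[0]/c[2]+m["cx"],m["fy"]*c[1]/c[2]+m["cy"]])
E
python3 - <<'E'
from h import *
ims=[]
for c in ("top","scene"):
    im=robot.camera(c); cv2.imwrite(f"pics/{c}0.png",im[:,:,::-1])
    for n,z in (("oxygen",.075),("fuel",.075),("fan",.075),("bleed",.074),("oxygen_base",.06),("fuel_base",.06),("fan_base",.06),("bleed_base",.06),("marker",.04),("console",.03)):
        for r in robot.search_frame(n,c)[:2]:
            b=r["rect"]; print(c,n,round(r["score"],2),np.round(b),np.round(pix2w(c,(b[0]+b[2])/2,(b[1]+b[3])/2,z),3))
s=robot.get_obs(); print(s["position"],R.from_quat(s["tool_rot"]).as_matrix().round(3),s["time"],s["ft_force"])
E
```

```text
top oxygen 0.96 [260. 231. 276. 263.] [0.56  0.042 0.075]
top fuel 0.69 [328. 218. 344. 245.] [ 0.597 -0.134  0.075]
top fan 0.74 [224. 227. 238. 260.] [0.573 0.136 0.075]
top bleed 0.6 [293. 231. 304. 247.] [ 0.579 -0.037  0.074]
top oxygen_base 0.96 [257. 231. 274. 265.] [0.56  0.049 0.06 ]
top fuel_base 0.98 [324. 213. 347. 251.] [ 0.597 -0.135  0.06 ]
top fan_base 0.72 [220. 225. 245. 266.] [0.57  0.134 0.06 ]
top bleed_base 0.6 [289. 224. 307. 254.] [ 0.582 -0.037  0.06 ]
top marker 0.64 [262. 271. 306. 284.] [0.483 0.002 0.04 ]
top console 0.88 [203. 208. 362. 296.] [0.551 0.003 0.03 ]
top console 0.23 [327. 218. 344. 248.] [ 0.598 -0.138  0.03 ]
scene oxygen 0.66 [254. 180. 276. 212.] [0.58  0.046 0.075]
scene fuel 0.87 [199. 218. 224. 250.] [ 0.605 -0.128  0.075]
scene fan 0.69 [277. 170. 308. 194.] [0.581 0.134 0.075]
scene fan 0.6 [171. 153. 328. 274.] [ 0.604 -0.016  0.075]
scene bleed 0.45 [231. 206. 248. 220.] [ 0.589 -0.038  0.074]
scene oxygen_base 0.67 [276. 168. 309. 196.] [0.574 0.138 0.06 ]
scene oxygen_base 0.58 [251. 179. 279. 217.] [0.577 0.046 0.06 ]
scene fuel_base 0.82 [197. 220. 231. 259.] [ 0.615 -0.129  0.06 ]
scene fuel_base 0.53 [294. 214. 314. 237.] [0.703 0.089 0.06 ]
scene fan_base 0.97 [275. 165. 310. 206.] [0.583 0.132 0.06 ]
scene fan_base 0.2 [ 82. 273. 137. 325.] [ 0.624 -0.415  0.06 ]
scene bleed_base 0.87 [226. 207. 258. 232.] [ 0.601 -0.039  0.06 ]
scene bleed_base 0.62 [293. 213. 316. 242.] [0.711 0.086 0.06 ]
scene marker 0.64 [220. 173. 254. 201.] [0.492 0.006 0.04 ]
scene console 0.89 [172. 153. 330. 272.] [0.58 0.   0.03]
[ 0.23579618 -0.57879821  0.22255334] [[ 0.926  0.377  0.   ]
 [ 0.377 -0.926 -0.   ]
 [-0.     0.    -1.   ]] 1.1 [ 0.45515346 -0.09074184 -0.44431517]
```

View pics/top0.png

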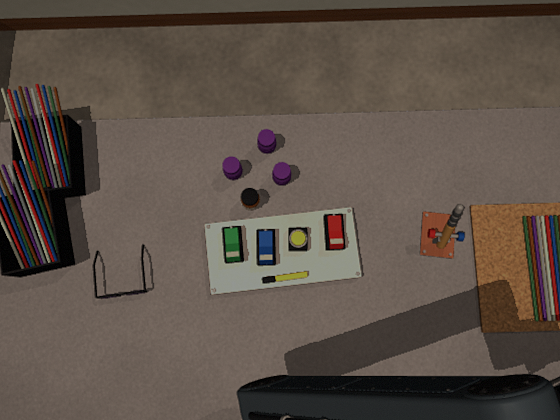

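View pics/scene0.png

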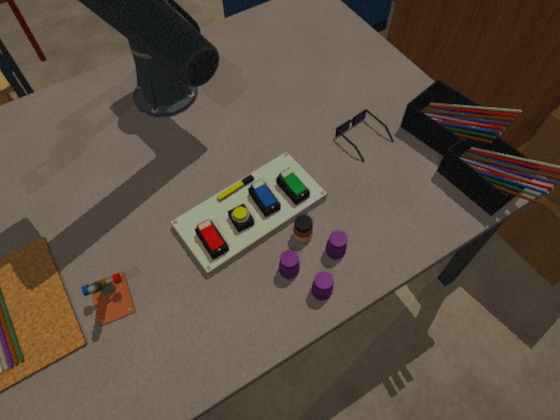

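Top view, left to right: green (233,244), blue (266,247), yellow (298,238) and red (335,231), with white ends at the image bottom (-x). The marker is at (285,277). The jar is the amber one with a black lid at (250,197); the three purple jars are look-alikes. I'll refine the positions by colour and check an enlarged crop.

```bash
python3 - <<'E'
from h import *
out=[]
for c,box in (("top",(200,200,170,100)),("scene",(165,145,170,130))):
    im=cv2.imread(f"pics/{c}0.png"); hsv=cv2.cvtColor(im,cv2.COLOR_BGR2HSV)
    rect=dict(top=dict(blue=(255,225,280,270),red=(322,208,350,255),green=(220,222,246,268),yellow=(286,222,312,254)),
      scene=dict(blue=(247,174,284,220),red=(194,212,234,262),green=(272,164,314,206),yellow=(226,198,256,234)))[c]
    hue=dict(blue=(100,130),red=(0,8),green=(45,85),yellow=(22,35))
    for n,(l,t,r,b) in rect.items():
        s=hsv[t:b,l:r]; m=((s[...,0]>=hue[n][0])&(s[...,0]<=hue[n][1])&(s[...,1]>120)&(s[...,2]>60)).astype(np.uint8)
        k,lab,st,ce=cv2.connectedComponentsWithStats(m); i=1+st[1:,4].argmax(); u,v=ce[i]+[l,t]
        print(c,n,st[i,4],np.round([u,v],1),pix2w(c,u,v,.074).round(4))
        w=((s[...,1]<60)&(s[...,2]>120)).astype(np.uint8)
        k,lab,st,ce=cv2.connectedComponentsWithStats(w)
        if n!="yellow":
            for j in range(1,k):
                if 8<st[j,4]<150: u,v=ce[j]+[l,t]; print("   white",st[j],np.round([u,v],1),pix2w(c,u,v,.081).round(4))
    x,y,w,h=box; out.append(cv2.resize(im[y:y+h,x:x+w],(680,int(h*4)),interpolation=cv2.INTER_CUBIC)[:400 if c=="top" else 520])
cv2.imwrite("pics/crop_top.png",out[0]); cv2.imwrite("pics/crop_scene.png",out[1])
E
```

```text
top blue 315 [265.3 241.9] [0.5744 0.0484 0.074 ]
   white [ 5 30 12  5 34] [265.  257.3] [0.5341 0.05   0.081 ]
top red 335 [334.7 226.7] [ 0.6089 -0.1322  0.074 ]
   white [ 8 31 12  4 41] [336.1 240.6] [ 0.572  -0.1333  0.081 ]
top green 308 [231.4 239. ] [0.5843 0.1358 0.074 ]
   white [ 6 30 13  5 54] [231.8 253.9] [0.5452 0.1345 0.081 ]
top yellow 166 [297.8 237.7] [ 0.5831 -0.0359  0.074 ]
scene blue 275 [265.1 195.5] [0.5779 0.0474 0.074 ]
   white [  0  24  16  22 140] [252.7 211. ] [ 0.6062 -0.0071  0.081 ]
scene red 361 [211.5 236.7] [ 0.6121 -0.1323  0.074 ]
scene green 264 [294.4 183.8] [0.588  0.1344 0.074 ]
scene yellow 164 [239.8 212.6] [ 0.5883 -0.0363  0.074 ]
```

View pics/crop_top.png

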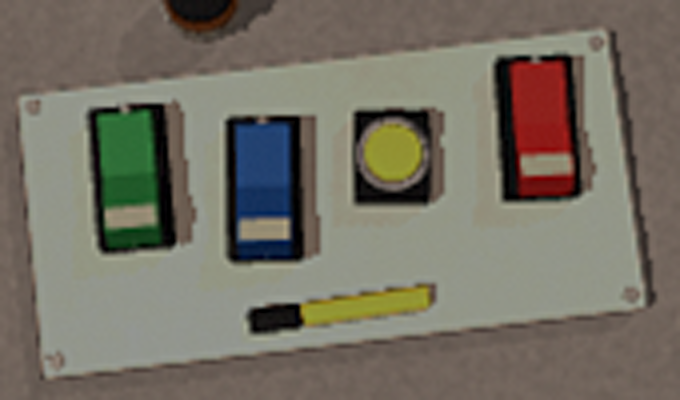

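View pics/crop_scene.png

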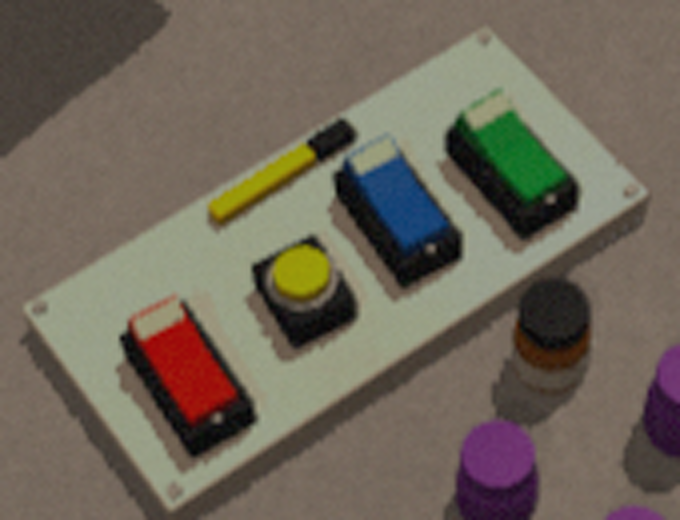

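The crop confirms it. Blue's white strip is at (265,257), red's at (336,241) and yellow at (298,238). Blue press point ≈ (0.536, 0.050), red ≈ (0.574, -0.133), yellow ≈ (0.586, -0.036). I'll close the fingers and go above blue with the tool squared to the world axes.

```bash
python3 -m jog '{"dp":[[515,-468,0],[515,-468,0],[515,-468,0],[515,-468,0],[515,-468,0],[515,-468,0],[515,-468,0],[515,-468,0],[515,-468,0],[515,-468,0],[515,-468,0],[515,-468,0]],"delta_rot":[[0,0,0.386],[0,0,0.386],[0,0,0.386],[0,0,0.386],[0,0,0.386],[0,0,0.386],[0,0,0.386],[0,0,0.386],[0,0,0.386],[0,0,0.386],[0,0,0.386],[0,0,0.386]],"gripper":[-1,-1,-1,-1,-1,-1,-1,-1,-1,-1,-1,-1]}' 20
python3 -c "
from h import *
s=robot.get_obs();print(s['time'],s['position'],R.from_quat(s['tool_rot']).as_matrix().round(3))"
```

```text
time: 2.3
position: [0.4956, -0.0357, 0.2229]
tool_rot: [1.0, 0.0, 0.0, 0.0]
ft_force: [0.8, -0.2, -0.7]
grip_width: 0.0025
grip_force: 0.0
2.3 [ 0.49559078 -0.03566301  0.22290019] [[ 1.     0.001  0.001]
 [ 0.001 -1.    -0.   ]
 [ 0.001  0.    -1.   ]]
```

```bash
python3 -m jog '{"dp":[[20,-50,30],[30,-70,60],[30,-70,90],[30,-70,110],[30,-70,110],[30,-70,110]],"delta_rot":[[0,0,0],[0,0,0],[0,0,0],[0,0,0],[0,0,0],[0,0,0]],"gripper":[-1,-1,-1,-1,-1,-1]}'
```

```text
time: 2.9
position: [0.525, 0.0324, 0.1127]
tool_rot: [1.0, 0.0, -0.0, -0.0]
ft_force: [-1.0, -0.0, -0.2]
grip_width: 0.0
grip_force: 0.0
```

```bash
python3 -m jog '{"dp":[[11,-17,0],[11,-17,10],[11,-17,20],[11,-17,26],[11,-17,30],[11,-17,34],[11,-17,38],[11,-17,42],[11,-17,42]],"delta_rot":[[0,0,0],[0,0,0],[0,0,0],[0,0,0],[0,0,0],[0,0,0],[0,0,0],[0,0,0],[0,0,0]],"gripper":[-1,-1,-1,-1,-1,-1,-1,-1,-1]}'
python3 - <<'E'
from h import *
for c,b in (("top",(200,200,170,100)),("scene",(165,145,170,130))):
    im=robot.camera(c)[:,:,::-1]; x,y,w,h=b
    cv2.imwrite(f"pics/{c}1.png",cv2.resize(im[y:y+h,x:x+w],(680,h*4)))
E
```

```text
time: 3.8
position: [0.5357, 0.0493, 0.0704]
tool_rot: [1.0, 0.0, -0.0, 0.0]
ft_force: [-0.6, 0.3, 0.7]
grip_width: 0.0009
grip_force: 0.2
```

View pics/scene1.png

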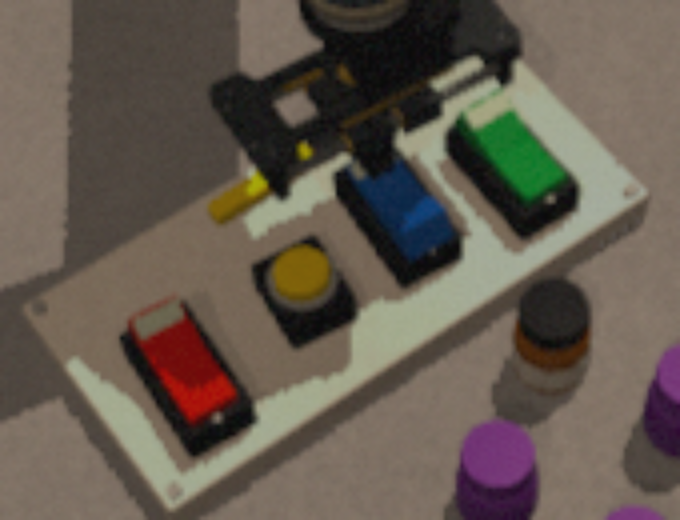

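The fingers (crop 375,160) are on blue's white end, and its far half has risen. There's almost no force yet, so I'll press on to the stop.

```bash
python3 -m jog '{"dp":[[0,0,1],[0,0,2],[0,0,3],[0,0,3],[0,0,3]],"delta_rot":[[0,0,0],[0,0,0],[0,0,0],[0,0,0],[0,0,0]],"gripper":[-1,-1,-1,-1,-1]}'
```

```text
time: 4.4
position: [0.5368, 0.0494, 0.07]
tool_rot: [1.0, 0.001, 0.002, 0.0]
ft_force: [-4.0, 0.1, 18.2]
grip_width: 0.0006
grip_force: 9.2
```

Blue is at its stop: 18 N at z = 70 mm. Next I'll lift and move over to red.

```bash
python3 -m jog '{"dp":[[0,0,-25],[0,0,-50],[10,50,-50],[20,100,-50],[38,140,-50],[38,182,-50],[38,182,-50],[38,182,-50],[38,182,-50]],"delta_rot":[[0,0,0],[0,0,0],[0,0,0],[0,0,0],[0,0,0],[0,0,0],[0,0,0],[0,0,0],[0,0,0]],"gripper":[-1,-1,-1,-1,-1,-1,-1,-1,-1]}'
python3 - <<'E'
from h import *
for c,b in (("top",(200,200,170,100)),("scene",(165,145,170,130))):
    im=robot.camera(c)[:,:,::-1]; x,y,w,h=b
    cv2.imwrite(f"pics/{c}2.png",cv2.resize(im[y:y+h,x:x+w],(680,h*4)))
E
```

```text
time: 5.3
position: [0.5734, -0.1314, 0.1172]
tool_rot: [1.0, 0.001, -0.0, -0.0]
ft_force: [-0.9, -0.2, 0.6]
grip_width: 0.0004
grip_force: 0.0
```

View pics/scene2.png

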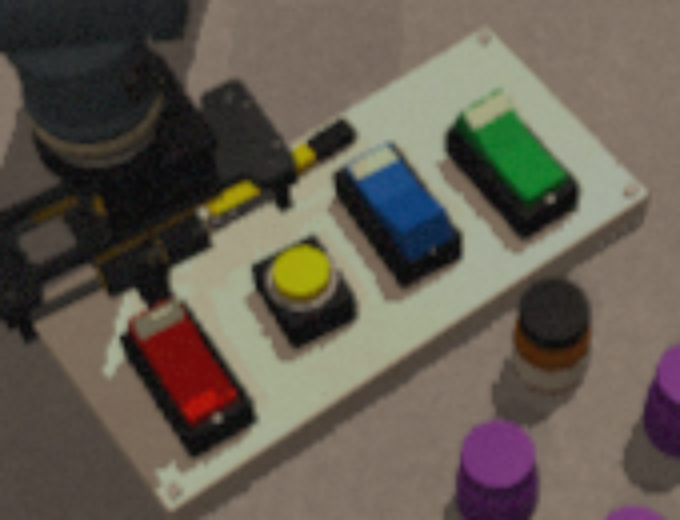

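Blue's white half (crop 375,160) is now level and its far half is raised, so oxygen is off. The fingers hang above red's white end, the marker hasn't moved, and green is still on. Pressing red.

```bash
python3 -m jog '{"dp":[[0,0,20],[0,0,30],[0,0,35],[0,0,39],[0,0,43],[0,0,47],[0,0,49],[0,0,50],[0,0,50],[0,0,50],[0,0,50]],"delta_rot":[[0,0,0],[0,0,0],[0,0,0],[0,0,0],[0,0,0],[0,0,0],[0,0,0],[0,0,0],[0,0,0],[0,0,0],[0,0,0]],"gripper":[-1,-1,-1,-1,-1,-1,-1,-1,-1,-1,-1]}'
```

```text
time: 6.5
position: [0.5739, -0.1323, 0.0701]
tool_rot: [1.0, 0.0, 0.0, -0.0]
ft_force: [-5.0, 3.1, 16.9]
grip_width: 0.0004
grip_force: 8.6
```

Red is at its stop too (17 N at 70 mm). Next is yellow.

```bash
python3 -m jog '{"dp":[[0,0,-25],[0,0,-45],[6,-48,-45],[12,-96,-45],[12,-96,-45],[12,-96,-45]],"delta_rot":[[0,0,0],[0,0,0],[0,0,0],[0,0,0],[0,0,0],[0,0,0]],"gripper":[-1,-1,-1,-1,-1,-1]}'
python3 - <<'E'
from h import *
for c,b in (("top",(200,200,170,100)),("scene",(165,145,170,130))):
    im=robot.camera(c)[:,:,::-1]; x,y,w,h=b
    cv2.imwrite(f"pics/{c}3.png",cv2.resize(im[y:y+h,x:x+w],(680,h*4)))
E
```

```text
time: 7.1
position: [0.5865, -0.0357, 0.1126]
tool_rot: [1.0, 0.002, 0.001, 0.0]
ft_force: [-0.4, -0.5, 0.4]
grip_width: 0.0005
grip_force: 0.0
```

View pics/scene3.png

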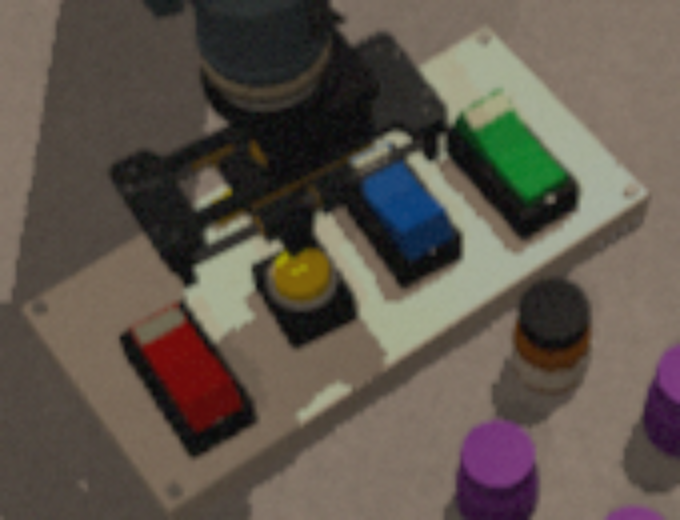

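Red is off (white half at crop 160,325 is level) and the fingers are above the yellow button at crop (300,270). Pressing and holding it.

```bash
python3 -m jog '{"dp":[[0,0,20],[0,0,32],[0,0,38],[0,0,42],[0,0,46],[0,0,48],[0,0,49],[0,0,50],[0,0,50],[0,0,50],[0,0,50]],"delta_rot":[[0,0,0],[0,0,0],[0,0,0],[0,0,0],[0,0,0],[0,0,0],[0,0,0],[0,0,0],[0,0,0],[0,0,0],[0,0,0]],"gripper":[-1,-1,-1,-1,-1,-1,-1,-1,-1,-1,-1]}'
python3 - <<'E'
from h import *
for c,b in (("top",(200,200,170,100)),("scene",(165,145,170,130))):
    im=robot.camera(c)[:,:,::-1]; x,y,w,h=b
    cv2.imwrite(f"pics/{c}4.png",cv2.resize(im[y:y+h,x:x+w],(680,h*4)))
E
```

```text
time: 8.3
position: [0.5853, -0.0374, 0.0663]
tool_rot: [1.0, 0.001, -0.0, 0.001]
ft_force: [-7.9, -2.7, 22.5]
grip_width: 0.0003
grip_force: 11.3
```

View pics/scene4.png

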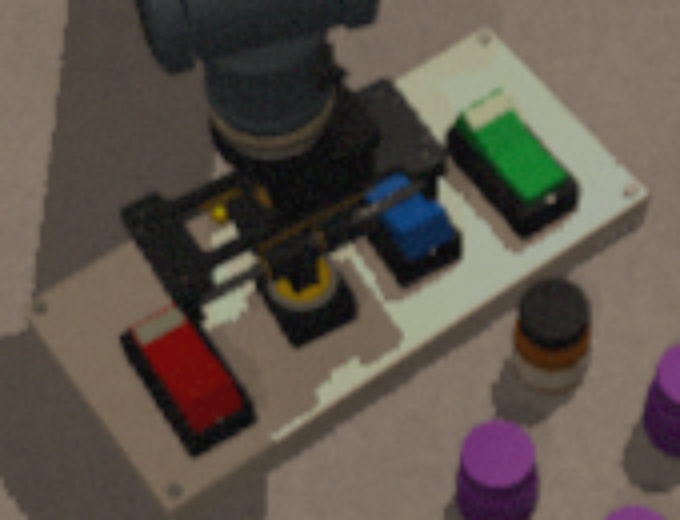

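The button is down flush with its collar at crop (300,285), with 22 N at z = 66 mm. Blue and red are off, green is on. Handing in while holding.

```bash
python3 -c "
from rig import robot
s=robot.get_obs();print(s['position'],s['ft_force']);print(robot.hand_in())"
```

```text
[ 0.58528309 -0.03746254  0.06625001] [-7.94195069 -3.19593104 21.77996004]
the job is handed in; nothing more can be done
None
```

I pressed blue off, then red off, and handed the job in with the yellow button held fully down at about 22 N; green stayed on, the marker and jar looked untouched in the views I checked, the glasses were never approached, and no verdict came back.

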